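# Bring the red stop round the bent guide rod to the brass gate

## Task

On the plywood fixture two bent steel rods lie side by side, each threaded through a drilled dark-wood stop block that is parked on the straight leg on the robot's right. Take the stop with the red grip, slide it along its rod and round the bend onto the other straight leg until it is up against the brass gate, square to the rod and upright, and let go. Leave the stop with the blue grip where it is parked.

Things in the scene. Friction and masses are not known exactly. Their poses are not given: they have to be found in the camera images.
- red_stop: Stop block with the RED grip, ~120 g, threaded on one of the rods. Origin: centre of its 22 mm bore; x along the bore (at first towards the bend), z up. Wood block 28 mm along the rod, 44 across, 42 below to 20 above the origin; red grip on top 20 mm along the rod x 22 across, 20 to 66 above it. Hangs upright, origin 5 mm below the rod's axis; raised 5 mm it is centred; some 20 deg of skew binds.
- blue_stop: The same block with a BLUE grip, parked on the other rod (which colour is on which rod varies). Same sizes, origin and axes; leave it. Fingers placed ahead of and behind a grip, along the rod, stay clear of the other stop and above blocks, gate and posts. A block must turn with its rod round the bend.
- gate: Fixed brass plate across both rods on the working leg, 8 mm thick along the rods, 118 mm wide, top 12 mm above the rods' axes; its place along the leg varies. Origin: mid plate, halfway between the rods, at their axes' height; x along the leg away from the bend, z up. The red stop comes from the -x side and touches when its origin is 18 mm before the gate's along x.
- jig: Fixed plywood board 184 x 380 x 18 mm, two bent 12 mm steel rods, axes level 72 mm above the bench, end posts 84 mm high. Origin: at bench height, common centre of both bends (brass dot); x along the parking leg to the bend, z up. Bend radius R 65 (inner), 135 mm (outer). Each rod: y = -R, x -118 to 0; arc about the origin 60 deg to the left; then 118 mm straight at 60 deg left of x.

How it is judged:
At the end, for the whole second after the job is handed in: The red stop hangs at rest on the working leg with less than about 17 mm left between its face and the brass gate (its origin no more than 35 mm before the gate's origin along the leg), square to the rod and upright within 17 degrees (x of red_stop in the frame of gate between -0.035 and 0 m and angle between the x axis of red_stop and the x axis of gate, either way round below 0.3 rad and angle between red_stop's own z axis and vertical below 0.3 rad and linear speed of red_stop below 0.03 m/s); the robot touches nothing.
It fails at once if the blue stop is moved more than 20 mm from where it was parked (distance of blue_stop from where it was at the start of the episode above 0.02 m).
It also fails if it takes over 38 s, if anything falls off the work surface, if the arm or the gripper's body presses on something with over 40 N, if the wrist force passes 120 N, or if a joint passes its speed limit or range.

## Robot

A 7-joint arm with a two-finger parallel gripper is mounted at the origin on the work surface. World frame = base frame: x ahead of the robot, y to its left, z up, the work surface at z = 0. Lengths are in m, angles in rad, forces in N, time in s.
With the tool pointing down it reaches from about 0.425 to 0.925 m from the base axis. Payload 6.8 kg.
Tool frame: the origin (TCP) lies midway between the tips of the shut fingers; the grasp point (between the pads) lies r.grip_point_offset behind it (r.grip_point_offset is the distance from the TCP to the grasp point, in m); z points along the fingers, y is the direction in which the jaws open and shut (so a half turn about z gives the same grasp; the last joint's range is limited). The gripper opens to 85 mm and grips with 20 to 120 N. Pads are 22 mm wide; open, the fingers measure 114 mm over their backs; the gripper's body (76 mm by 85 mm) begins 54 mm behind the grasp point. The pads swing forward as they close: fully open they stand 13 mm farther back than shut.
Start: joints at [-1.349, 0.477, 0.022, 1.555, -0.011, 1.109, -0.083], TCP at [0.219, 0.639, 0.231] pointing down, gripper open.
Joint ranges: [-2.96, 2.96], [-0.34, 2.1], [-1.41, 1.46], [0.24, 2.44], [-1.37, 4.51], [0.17, 1.92], [-2.96, 2.96]. Speed limits (rad/s): [2.39, 2.39, 3.14, 3.14, 3.14, 3.14, 3.14].

## Interface

Orientations are given as a rotation vector (axis times angle).
In Python, from bench import r gives the robot as it stands. The module is installed in compiled form; this text tells all that it offers.
- The arm moves only by the tool play_rows, never from a script. Its argument "deltas" is a list of rows, each a list of 3 entries, a list of its own where there are three numbers: the finger opening in mm, from 0 to 85.4, then the shift along the tool's x, y, z in mm, then the turn, a rotation vector about the tool's x, y, z in rad. A call has 1 to 8 rows; each row is the pose to reach, as a shift and turn from the pose measured when the call began, along the tool's axes at that moment; what a row does not reach only later rows make up. A row lasts 1/8 s, in which the tool goes at most 62.5 mm and 10.7 degrees, less where a joint would pass 70% of its speed; a pose out of reach is approached as far as the arm can. A call with a gripper value outside its range is refused whole. The fingers move at their own pace and stop on an object; "squeeze" is the grip in N (left out, the last holds). Time passes only in rows, so rows that repeat a pose let the fingers close. It gives the time, the measured TCP pose, the force and the opening at its end, in the units of the state.
- r.get_obs(): the state, without advancing time (a new reading comes with each control period).
- r.grab_frame(name): name is "scene" or "top"; returns (picture, depth): 420x560x3 uint8, red, green, blue; 420x560 float32, m along the optical axis (not along the pixel's ray), 0 where there is no reading.
- r.camera_model(name): a dict with "mtx" (3x3 intrinsics, pixels), "D" ([k1, k2, p1, p2, k3] as OpenCV has them; the pictures are not rectified), "rvec" (rotation vector, rad) and "tvec" (3), from world to camera coordinates, as OpenCV has them. Camera axes: x right, y down, z forward; pixel columns grow to the right and rows downward; lengths in m; the calibration is good to about 2 mm. A picture is of the moment at which its call begins. camera_model takes no time and is no camera call.
- r.hand_in(): hands the job in, once; it reports no verdict.
The state is a dict: "clock": time; "joints": joint angles; "qvel": joint speeds; "tau": joint torques, N m; "tcp_pos": TCP position; "orientation": TCP orientation; "contact_force": force on the tool from outside, world axes, zero at the start; "moment": the same for the moment, N m; "grip_width": finger opening in m.
Only numpy, scipy, OpenCV 4.12 (cv2) and the standard library are available. Lean on these libraries where they do the work, as an engineer would, in place of code of your own. Each camera call takes 0.05 s, during which the arm holds its last target. There are 200 camera calls.

## Working session

There is one attempt and no reset: what is moved stays moved. The work goes in short steps, Python scripts to look and compute and a tool call to move; the robot and the scene stay as the last step left them, time stands still between calls to the robot, and variables do not carry over. Pictures are saved under pics/ and viewed, about 8 in all and at most 12, crops included, and the job is handed in when it is done.

Besides the shell and the picture viewer there is one more tool, called after "Request:" as name(argument=value, ...), one argument or row to a line, values as JSON. play_rows: Moves the arm, as the interface text tells. Its arguments: {"type":"object","properties":{"deltas":{"type":"array"},"squeeze":{"type":"number"}},"required":["deltas"]}

```bash
mkdir -p pics
cat > h.py <<'E'
import numpy as np, cv2
from bench import r
def grab(n,f=None):
    im,d=r.grab_frame(n)
    if f: cv2.imwrite('pics/'+f,im[:,:,::-1]); np.save('pics/'+f+'.npy',d)
    return im,d
def world(n,d,uv):
    c=r.camera_model(n);R=cv2.Rodrigues(np.array(c['rvec'],float))[0];t=np.array(c['tvec'],float).ravel()
    uv=np.array(uv,float).reshape(-1,2)
    p=cv2.undistortPoints(uv.reshape(-1,1,2),np.array(c['mtx'],float),np.array(c['D'],float)).reshape(-1,2)
    z=d[uv[:,1].astype(int),uv[:,0].astype(int)]
    return ((np.c_[p,np.ones(len(p))]*z[:,None])-t)@R
E
python3 - <<'E'
from h import *
o=r.get_obs();print(o,r.grip_point_offset)
for n in('top','scene'):grab(n,n+'0.png')
a=cv2.imread('pics/top0.png');cv2.imwrite('pics/a.png',a)
E
```

```text
{'clock': 0.0, 'joints': array([-1.34911349,  0.47784997,  0.02234877,  1.5564453 , -0.01146945,
        1.10932491, -0.08314582]), 'qvel': array([ 0.00032744,  0.000856  ,  0.00041729,  0.00097082, -0.0002542 ,
        0.00070871, -0.00021245]), 'tau': array([ 1.38194195e-03, -5.96474218e+01,  1.60888832e+00, -2.81189150e+01,
        1.25205857e-02,  9.26179782e-03, -1.52937213e-05]), 'tcp_pos': array([0.21842478, 0.63804903, 0.23029508]), 'orientation': array([-5.15683253e-01, -3.09883813e+00,  2.97525420e-03]), 'contact_force': array([-0.14903823, -0.07359849, -0.35304149]), 'moment': array([-0.02033726, -0.03782216,  0.03720396]), 'grip_width': 0.08565092099749341} 0.0187
```

View pics/top0.png

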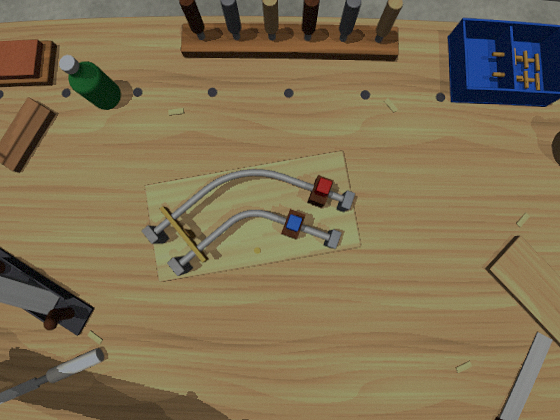

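View pics/scene0.png

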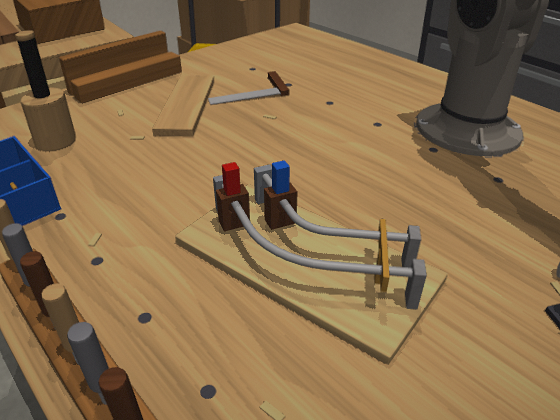

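The top view shows the red stop on the outer rod at (323,187), blue on the inner rod at (294,223), the gate from (167,208) to (204,260), and the brass dot at (257,250). The posts are at (347,200), (333,238), (152,235) and (179,265).

```bash
cat >> h.py <<'E'
def ray(n,uv,z):
    c=r.camera_model(n);R=cv2.Rodrigues(np.array(c['rvec'],float))[0];t=np.array(c['tvec'],float).ravel()
    uv=np.array(uv,float).reshape(-1,1,2)
    p=cv2.undistortPoints(uv,np.array(c['mtx'],float),np.array(c['D'],float)).reshape(-1,2)
    C=-R.T@t; v=np.c_[p,np.ones(len(p))]@R
    return C+v*((np.broadcast_to(z,len(p))-C[2])/v[:,2])[:,None]
def masks(im):
    a=im.astype(int);R,G,B=a[...,0],a[...,1],a[...,2]
    return (R>120)&(G<70)&(B<70),(B>120)&(R<80)&(G<120)
def roi(m,x0,x1,y0,y1):
    k=np.zeros_like(m);k[y0:y1,x0:x1]=1;return m&k
E
python3 - <<'E'
from h import *
from scipy.optimize import least_squares
im=cv2.imread('pics/top0.png')[:,:,::-1];d=np.load('pics/top0.png.npy')
hsv=cv2.cvtColor(im,cv2.COLOR_RGB2HSV)
# rods: grey pixels at height ~.07-.085
ys,xs=np.mgrid[150:285,140:365];uv=np.c_[xs.ravel(),ys.ravel()]
W=world('top',d,uv);s=hsv[uv[:,1],uv[:,0]]
g=(s[:,1]<60)&(W[:,2]>.068)&(W[:,2]<.081);P=W[g]
pu=[[347,200],[333,238],[152,235],[179,265]]
pp=ray('top',pu,.084);dot=ray('top',[[257,250]],.018)[0]
print('posts',pp.round(4),'depth z',world('top',d,pu)[:,2],'dot',dot, len(P))
c,s6=.5,3**.5/2
def J(q): 
    return np.array([[np.cos(q[2]),-np.sin(q[2])],[np.sin(q[2]),np.cos(q[2])]])
def resid(q):
    L=(P[:,:2]-q[:2])@J(q)
    out=[]
    for R in(.065,.135):
        a=np.where(L[:,0]<0,L[:,1]+R,0)
        ang=np.arctan2(L[:,0],-L[:,1])
        l2=L@np.array([[c,s6],[s6,-c]]) # along, outward normal(right)
        a=np.where(L[:,0]<0,-L[:,1]-R,np.where(ang<np.pi/3,np.hypot(*L.T)-R,l2[:,1]-R))
        out.append(a)
    o=np.array(out);return o[np.argmin(abs(o),0),range(len(P))]
v=dot[:2]
ax=-(pp[0]+pp[1])[:2]/2+v
park=(pp[1]-pp[0])[:2];th0=np.arctan2(park[1],park[0])-np.pi/2
f=least_squares(resid,[v[0],v[1],th0],loss='soft_l1',f_scale=.003)
q=f.x;print('start',v,th0,'jig',q,'rms',np.sqrt(np.mean(resid(q)**2)))
print('posts local',((pp[:,:2]-q[:2])@J(q)).round(4))
R_,B_=masks(im)
for nm,m in(('red',R_),('blue',B_)):
    m=roi(m,260,345,160,245);y,x=np.nonzero(m);w=world('top',d,np.c_[x,y]);k=w[:,2]>np.percentile(w[:,2],50)-.004
    w=w[k];mid=(w.min(0)+w.max(0))/2;print(nm,w.mean(0),mid,'local',(w.mean(0)[:2]-q[:2])@J(q),len(w))
w=W[(hsv[uv[:,1],uv[:,0],1]>110)&(W[:,2]>.078)&(W[:,2]<.09)&(uv[:,0]<212)&(uv[:,1]>200)]
l=(w[:,:2]-q[:2])@J(q)@np.array([[c,s6],[s6,-c]]);print('gate along',np.percentile(l[:,0],[5,50,95]),np.percentile(l[:,1],[1,50,99]),len(l),w[:,2].mean())
E
```

```text
posts [[ 0.601  -0.101   0.084 ]
 [ 0.5371 -0.0781  0.084 ]
 [ 0.5357  0.2256  0.084 ]
 [ 0.4868  0.1776  0.084 ]] depth z [0.08329214 0.08483765 0.08390488 0.08258844] dot [0.51288329 0.05239601 0.018     ] 2349
start [0.51288329 0.05239601] 1.2271185727811158 jig [0.51182373 0.05253164 1.24365358] rms 0.003942856157493694
posts local [[-0.1167 -0.1338]
 [-0.1156 -0.0659]
 [ 0.1716  0.033 ]
 [ 0.1104  0.0639]]
red [ 0.61716532 -0.05663431  0.13597061] [ 0.58112923 -0.03232735  0.42448452] local [-0.06952594 -0.13483397] 153
blue [ 0.55946659 -0.01111268  0.13230144] [ 0.5594112  -0.01155382  0.13224552] local [-0.04495941 -0.06556747] 160
gate along [0.0699973  0.07347595 0.0772302 ] [0.04419085 0.10060343 0.15773258] 332 0.08320520098510731
```

```bash
cat >> h.py <<'E'
from scipy.spatial.transform import Rotation as Ro
Q=[0.5118,0.0525,1.2437];RAD=.135;ARC=RAD*np.pi/3
def at(s):  # path along outer rod: world xy, heading
    if s<0: l=(s,-RAD);h=0
    elif s<ARC: h=s/RAD;l=(RAD*np.sin(h),-RAD*np.cos(h))
    else: h=np.pi/3;e=s-ARC;l=(RAD*np.sin(h)+e*.5,-RAD*.5+e*np.sin(h))
    c,n=np.cos(Q[2]),np.sin(Q[2]);return Q[0]+c*l[0]-n*l[1],Q[1]+n*l[0]+c*l[1],h+Q[2]
def rows(pts,op):   # pts: (s,z)
    o=r.get_obs();R0=Ro.from_rotvec(o['orientation']);out=[]
    for s,z in pts:
        x,y,h=at(s)
        Rt=Ro.from_matrix(np.array([[np.sin(h),np.cos(h),0],[-np.cos(h),np.sin(h),0],[0,0,-1]]))
        sh=R0.inv().apply(np.array([x,y,z])-o['tcp_pos'])*1e3
        out.append([op,[round(float(v),1) for v in sh],[round(float(v),3) for v in (R0.inv()*Rt).as_rotvec()]])
    print(round(o['clock'],2),o['tcp_pos'].round(4),'F',o['contact_force'].round(1),'w',round(o['grip_width'],4),'j7',o['joints'][6].round(2));print(out)
E
python3 -c "
from h import *
rows([(-.0695,.2)],85)"
```

```text
Traceback (most recent call last):
  File "h.py", line 35, in rows
    Rt=Ro.from_matrix(np.array([[np.sin(h),np.cos(h),0],[-np.cos(h),np.sin(h),0],[0,0,-1]]))
  File "scipy/spatial/transform/_rotation.pyx", line 1143, in scipy.spatial.transform._rotation.Rotation.from_matrix
ValueError: Non-positive determinant (left-handed or null coordinate frame) in rotation matrix 0: [[ 0.94697927  0.32129467  0.        ]
 [-0.32129467  0.94697927  0.        ]
 [ 0.          0.         -1.        ]].
```

```bash
sed -i 's/\[\[np.sin(h),np.cos(h),0\],\[-np.cos(h),np.sin(h),0\]/[[-np.sin(h),np.cos(h),0],[np.cos(h),np.sin(h),0]/' h.py
python3 -c "
from h import *
rows([(-.0695,.2)],85)"
```

```text
0.1 [0.2184 0.6381 0.2304] F [ 0.2 -0.1  0.1] w 0.0856 j7 -0.08
[[85, [-602.4, -528.1, 31.4], [-0.002, 0.0, -0.003]]]
```

Request:
play_rows(
  deltas=[
    [85, [-43, -38, 0], [0, 0, 0]],
    [85, [-86, -76, 0], [0, 0, 0]],
    [85, [-129, -113, 0], [0, 0, 0]],
    [85, [-172, -151, 0], [0, 0, 0]],
    [85, [-215, -189, 0], [0, 0, 0]],
    [85, [-258, -226, 0], [0, 0, 0]],
    [85, [-301, -264, 0], [0, 0, 0]],
    [85, [-344, -302, 0], [0, 0, 0]],
  ],
  squeeze=40,
)

```text
clock: 1.1
tcp_pos: [0.4466, 0.2392, 0.2309]
orientation: [-0.515, -3.099, 0.003]
contact_force: [0.7, 0.3, 0.6]
grip_width: 0.0851
```

```bash
python3 -c "
from h import *
rows([(-.0695,.2)],85)"
```

```text
1.1 [0.4466 0.2392 0.2309] F [0.7 0.3 0.6] w 0.0851 j7 0.67
[[85, [-257.3, -224.6, 31.2], [-0.002, 0.0, -0.003]]]
```

Request:
play_rows(
  deltas=[
    [85, [-43, -38, 0], [0, 0, 0]],
    [85, [-86, -75, 0], [0, 0, 0]],
    [85, [-129, -113, 5], [0, 0, 0]],
    [85, [-172, -150, 15], [0, 0, 0]],
    [85, [-215, -188, 25], [0, 0, 0]],
    [85, [-257, -225, 31], [0, 0, -0.003]],
    [85, [-257, -225, 31], [0, 0, -0.003]],
    [85, [-257, -225, 31], [0, 0, -0.003]],
  ],
)

```text
clock: 2.1
tcp_pos: [0.6165, -0.0565, 0.1997]
orientation: [-0.511, -3.098, 0.002]
contact_force: [-0.2, 0.6, -0.0]
grip_width: 0.0846
```

Run:
```python
from h import *
rows([(-.0695,.14),(-.0695,.096)],85)
im,d=grab('scene','scene1.png')
cv2.imwrite('pics/s1.png',cv2.resize(im[100:320,140:440,::-1],None,fx=2.4,fy=2.4))
# red grip world position from the scene camera depth
y,x=np.nonzero(roi(masks(im)[0],180,270,140,220));w=world('scene',d,np.c_[x,y]);print(len(w),np.percentile(w,[5,50,95],axis=0).round(3))
```

```text
2.1 [ 0.6165 -0.0565  0.1997] F [-0.2  0.6 -0. ] w 0.0846 j7 1.39
[[85, [-0.9, 0.2, 59.7], [-0.002, -0.001, 0.0]], [85, [-1.0, 0.3, 103.7], [-0.002, -0.001, 0.0]]]
57 [[ 0.609 -0.064  0.133]
 [ 0.615 -0.056  0.134]
 [ 0.627 -0.048  0.135]]
```

View pics/s1.png

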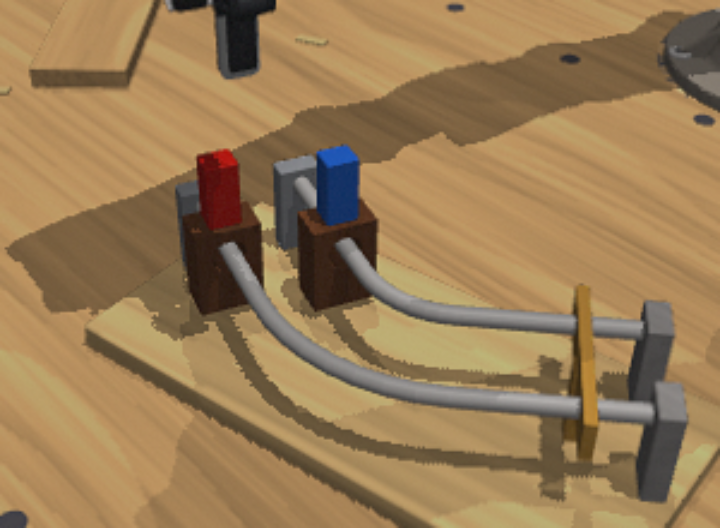

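The open gripper is above the red grip at crop (220,190) and clear of it, with the fingers at the top near (240,40). Descending and gripping next.

Request:
play_rows(
  deltas=[
    [85, [-1, 0, 35], [0, 0, 0]],
    [85, [-1, 0, 70], [0, 0, 0]],
    [85, [-1, 0, 95], [0, 0, 0]],
    [85, [-1, 0, 104], [0, 0, 0]],
    [30, [-1, 0, 104], [0, 0, 0]],
    [12, [-1, 0, 104], [0, 0, 0]],
    [12, [-1, 0, 104], [0, 0, 0]],
    [12, [-1, 0, 104], [0, 0, 0]],
  ],
)

```text
clock: 3.15
tcp_pos: [0.6177, -0.056, 0.0967]
orientation: [-0.509, -3.1, 0.001]
contact_force: [-0.8, 0.1, 3.0]
grip_width: 0.0195
```

```bash
python3 -c "
from h import *
rows([(-.0695,.096)],12)"
```

```text
3.15 [ 0.6177 -0.056   0.0967] F [-0.8  0.1  3. ] w 0.0195 j7 1.43
[[12, [0.2, -0.8, 0.7], [-0.001, 0.0, 0.002]]]
```

Request:
play_rows(
  deltas=[
    [12, [0, 0, -2.5], [0, 0, 0]],
    [12, [0, 0, -5], [0, 0, 0]],
    [12, [0, 0, -5], [0, 0, 0]],
  ],
)

```text
clock: 3.52
tcp_pos: [0.6178, -0.056, 0.1019]
orientation: [0.509, 3.1, -0.001]
contact_force: [-0.4, -0.6, -2.2]
grip_width: 0.0194
```

```bash
python3 -c "
from h import *
rows([(s,.1013) for s in (-.06,-.05,-.04,-.03,-.02,-.01,0,0)],12)"
```

```text
3.52 [ 0.6178 -0.056   0.1019] F [-0.4 -0.6 -2.2] w 0.0194 j7 1.43
[[12, [0.2, 8.7, 0.6], [-0.001, 0.0, 0.002]], [12, [0.2, 18.7, 0.6], [-0.001, 0.0, 0.002]], [12, [0.2, 28.7, 0.6], [-0.001, 0.0, 0.002]], [12, [0.2, 38.7, 0.6], [-0.001, 0.0, 0.002]], [12, [0.1, 48.7, 0.6], [-0.001, 0.0, 0.002]], [12, [0.1, 58.7, 0.6], [-0.001, 0.0, 0.002]], [12, [0.1, 68.7, 0.6], [-0.001, 0.0, 0.002]], [12, [0.1, 68.7, 0.6], [-0.001, 0.0, 0.002]]]
```

Request:
play_rows(
  deltas=[
    [12, [0, 9, 0], [0, 0, 0]],
    [12, [0, 19, 0], [0, 0, 0]],
    [12, [0, 29, 0], [0, 0, 0]],
    [12, [0, 39, 0], [0, 0, 0]],
    [12, [0, 49, 0], [0, 0, 0]],
    [12, [0, 59, 0], [0, 0, 0]],
    [12, [0, 68.5, 0], [0, 0, 0]],
    [12, [0, 68.5, 0], [0, 0, 0]],
  ],
)

```text
clock: 4.53
tcp_pos: [0.64, 0.0102, 0.1018]
orientation: [0.506, 3.1, -0.0]
contact_force: [0.3, 0.4, -1.1]
grip_width: 0.0195
```

```bash
python3 -c "
from h import *
rows([(s,.1015) for s in (.01,.02,.03,.04,.05,.06,.07,.07)],12)"
```

```text
4.53 [0.64   0.0102 0.1018] F [ 0.3  0.4 -1.1] w 0.0195 j7 1.33
[[12, [0.3, 8.9, 0.3], [-0.0, 0.0, -0.071]], [12, [1.4, 18.8, 0.3], [-0.0, 0.0, -0.145]], [12, [3.2, 28.7, 0.3], [-0.0, 0.0, -0.219]], [12, [5.7, 38.3, 0.3], [-0.0, 0.0, -0.293]], [12, [9.0, 47.8, 0.3], [-0.0, 0.0, -0.367]], [12, [12.9, 57.0, 0.3], [-0.0, 0.0, -0.441]], [12, [17.5, 65.9, 0.3], [-0.0, 0.0, -0.515]], [12, [17.5, 65.9, 0.3], [-0.0, 0.0, -0.515]]]
```

Request:
play_rows(
  deltas=[
    [12, [0.3, 9, 0], [0, 0, -0.07]],
    [12, [1.4, 19, 0], [0, 0, -0.145]],
    [12, [3.2, 28.7, 0], [0, 0, -0.22]],
    [12, [5.7, 38.3, 0], [0, 0, -0.293]],
    [12, [9, 47.8, 0], [0, 0, -0.367]],
    [12, [13, 57, 0], [0, 0, -0.44]],
    [12, [17.5, 66, 0], [0, 0, -0.515]],
    [12, [17.5, 66, 0], [0, 0, -0.515]],
  ],
)

```text
clock: 5.52
tcp_pos: [0.6442, 0.0787, 0.1017]
orientation: [0.3, -3.127, -0.0]
contact_force: [-0.5, -0.4, -1.9]
grip_width: 0.0194
```

Run:
```python
from h import *
rows([(s,.1015) for s in (.08,.09,.1,.11,.12,.13,.1414,.1414)],12)
im,d=grab('scene','scene2.png')
cv2.imwrite('pics/s2.png',cv2.resize(im[100:320,140:440,::-1],None,fx=2.4,fy=2.4))
```

```text
5.53 [0.6442 0.0787 0.1017] F [-0.5 -0.4 -1.9] w 0.0194 j7 1.65
[[12, [0.3, 9.4, 0.3], [0.0, -0.0, -0.074]], [12, [1.4, 19.3, 0.3], [0.0, -0.0, -0.148]], [12, [3.3, 29.2, 0.3], [0.0, -0.0, -0.222]], [12, [5.8, 38.8, 0.3], [0.0, -0.0, -0.296]], [12, [9.1, 48.3, 0.3], [0.0, -0.0, -0.37]], [12, [13.1, 57.5, 0.3], [0.0, 0.0, -0.444]], [12, [18.4, 67.5, 0.3], [0.0, 0.0, -0.529]], [12, [18.4, 67.5, 0.3], [0.0, 0.0, -0.529]]]
```

View pics/s2.png

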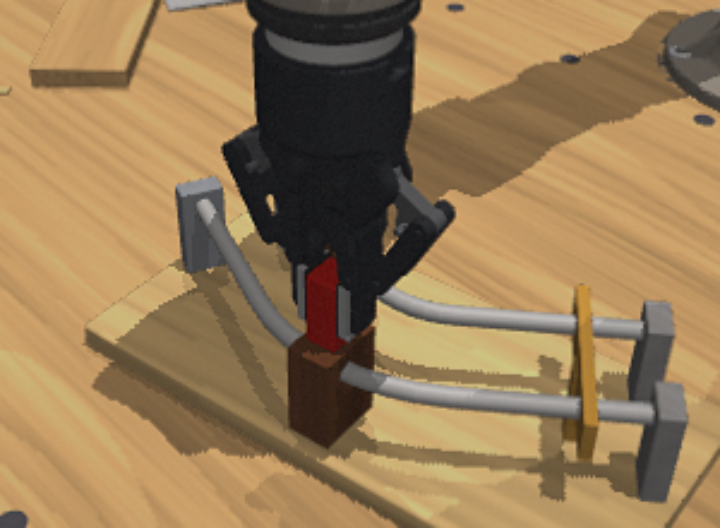

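The red stop is halfway round the bend at crop (330,370), upright, firmly held and aligned with the rod. The forces are small, so I'll continue.

Request:
play_rows(
  deltas=[
    [12, [0.3, 9.4, 0], [0, 0, -0.074]],
    [12, [1.4, 19.3, 0], [0, 0, -0.148]],
    [12, [3.3, 29.2, 0], [0, 0, -0.222]],
    [12, [5.8, 38.8, 0], [0, 0, -0.296]],
    [12, [9.1, 48.3, 0], [0, 0, -0.37]],
    [12, [13.1, 57.5, 0], [0, 0, -0.444]],
    [12, [18.4, 67.5, 0], [0, 0, -0.529]],
    [12, [18.4, 67.5, 0], [0, 0, -0.529]],
  ],
)

```text
clock: 6.58
tcp_pos: [0.6133, 0.1405, 0.1017]
orientation: [1.102, -2.941, 0.0]
contact_force: [0.6, 0.0, -0.9]
grip_width: 0.0195
```

```bash
python3 -c "
from h import *
rows([(ARC+s,.1015) for s in (.01,.02,.03,.038,.044,.048,.051,.051)],12)"
```

```text
6.58 [0.6133 0.1405 0.1017] F [ 0.6  0.  -0.9] w 0.0195 j7 1.99
[[12, [-0.7, 10.8, 0.2], [-0.0, -0.0, -0.003]], [12, [-0.6, 20.8, 0.2], [-0.0, -0.0, -0.003]], [12, [-0.6, 30.8, 0.2], [-0.0, -0.0, -0.003]], [12, [-0.6, 38.8, 0.2], [-0.0, -0.0, -0.003]], [12, [-0.6, 44.8, 0.2], [-0.0, -0.0, -0.003]], [12, [-0.6, 48.8, 0.2], [-0.0, -0.0, -0.003]], [12, [-0.5, 51.8, 0.2], [-0.0, -0.0, -0.003]], [12, [-0.5, 51.8, 0.2], [-0.0, -0.0, -0.003]]]
```

Request:
play_rows(
  deltas=[
    [12, [0, 11, 0], [0, 0, 0]],
    [12, [-0.5, 21, 0], [0, 0, 0]],
    [12, [-0.5, 31, 0], [0, 0, 0]],
    [12, [-0.5, 39, 0], [0, 0, 0]],
    [12, [-0.5, 45, 0], [0, 0, 0]],
    [12, [-0.5, 49, 0], [0, 0, 0]],
    [12, [-0.5, 51, 0], [0, 0, 0]],
    [12, [-0.5, 51, 0], [0, 0, 0]],
  ],
)

```text
clock: 7.58
tcp_pos: [0.5801, 0.1792, 0.1017]
orientation: [1.102, -2.942, 0.0]
contact_force: [0.7, 0.3, -1.8]
grip_width: 0.0198
```

```bash
python3 -c "
from h import *
rows([(ARC+.055,.1015),(ARC+.055,.0967)],12)"
```

```text
7.58 [0.5801 0.1792 0.1017] F [ 0.7  0.3 -1.8] w 0.0198 j7 1.9
[[12, [-0.0, 4.8, 0.2], [-0.0, -0.0, -0.003]], [12, [-0.0, 4.8, 5.0], [-0.0, -0.0, -0.003]]]
```

Request:
play_rows(
  deltas=[
    [12, [0, 1.5, 0], [0, 0, 0]],
    [12, [0, 3, 0], [0, 0, 0]],
    [12, [0, 4, 0], [0, 0, 0]],
    [12, [0, 4, 0], [0, 0, 0]],
  ],
)

```text
clock: 8.07
tcp_pos: [0.5775, 0.1823, 0.1017]
orientation: [1.102, -2.941, 0.0]
contact_force: [-0.2, 0.3, -1.5]
grip_width: 0.0197
```

Request:
play_rows(
  deltas=[
    [12, [0, 1, 0], [0, 0, 0]],
    [12, [0, 2, 0], [0, 0, 0]],
    [12, [0, 2, 0], [0, 0, 0]],
  ],
)

```text
clock: 8.45
tcp_pos: [0.5767, 0.1831, 0.1017]
orientation: [-1.101, 2.942, -0.002]
contact_force: [3.1, -2.8, -2.2]
grip_width: 0.0194
```

The stop is now touching the gate, with about 4 N pushing back along the rod. I'll ease off slightly, lower 5 mm, release and lift.

Request:
play_rows(
  deltas=[
    [12, [0, -0.7, 0], [0, 0, 0]],
    [12, [0, -0.7, 2.5], [0, 0, 0]],
    [12, [0, -0.7, 4.7], [0, 0, 0]],
    [12, [0, -0.7, 4.7], [0, 0, 0]],
    [40, [0, -0.7, 4.7], [0, 0, 0]],
    [70, [0, -0.7, 4.7], [0, 0, 0]],
    [85, [0, -0.7, 4.7], [0, 0, 0]],
    [85, [0, -0.7, 4.7], [0, 0, 0]],
  ],
)

```text
clock: 9.45
tcp_pos: [0.5772, 0.1826, 0.0971]
orientation: [-1.101, 2.942, -0.002]
contact_force: [0.4, -0.6, -0.3]
grip_width: 0.0851
```

Request:
play_rows(
  deltas=[
    [85, [0, 0, -15], [0, 0, 0]],
    [85, [0, 0, -45], [0, 0, 0]],
    [85, [0, 0, -80], [0, 0, 0]],
    [85, [0, 0, -120], [0, 0, 0]],
    [85, [0, 0, -150], [0, 0, 0]],
    [85, [0, 0, -150], [0, 0, 0]],
  ],
)

```text
clock: 10.2
tcp_pos: [0.5788, 0.1833, 0.2511]
orientation: [-1.099, 2.936, -0.001]
contact_force: [-0.4, -0.1, -0.8]
grip_width: 0.0849
```

Run:
```python
from h import *
o=r.get_obs();print(o['clock'],o['tcp_pos'],o['contact_force'].round(1),o['grip_width'])
im,d=grab('scene','scene3.png')
cv2.imwrite('pics/s3.png',cv2.resize(im[100:320,140:440,::-1],None,fx=2.4,fy=2.4))
c,n=np.cos(Q[2]),np.sin(Q[2]);J=np.array([[c,-n],[n,c]])
y,x=np.nonzero(roi(masks(im)[0],200,420,120,300));w=world('scene',d,np.c_[x,y])
w=w[(w[:,2]>.128)&(w[:,2]<.15)];l=(w[:,:2]-Q[:2])@J@np.array([[.5,.866],[.866,-.5]]);print('red top z,along,out',np.median(w[:,2]),np.percentile(l,[5,50,95],axis=0))
y,x=np.nonzero(roi(masks(im)[1],200,420,120,300));w=world('scene',d,np.c_[x,y]);w=w[w[:,2]>.128];print('blue',np.median(w,0))
```

```text
10.2 [0.57881048 0.18330311 0.25112977] [-0.4 -0.1 -0.8] 0.08490012722281544
red top z,along,out 0.13405429858179313 [[0.04585901 0.12836661]
 [0.05421626 0.13762119]
 [0.06234512 0.14559949]]
blue [ 0.56294793 -0.01381467  0.13417337]
```

View pics/s3.png

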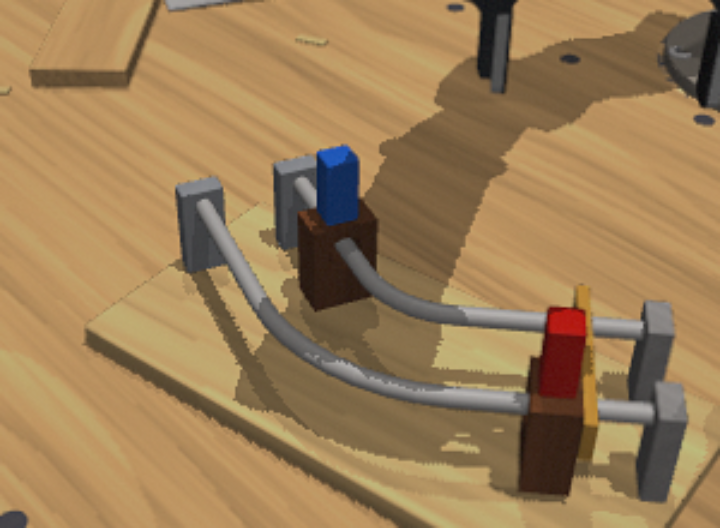

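The red stop stands against the gate at crop (555,420), upright and square. Blue is still at (338,230), and the gripper is clear.

```bash
python3 -c "
from bench import r
print(r.hand_in())"
```

```text
the job is handed in; nothing more can be done
None
```

The red stop is against the brass gate on the working leg, released, and the job is handed in at about 10.3 s of robot time. I gripped its red grip ahead and behind, lifted it about 5 mm to centre it on the rod, and slid it along the leg and round the bend, turning with the rod. I pushed until it touched the gate (about 4 N), backed off 0.7 mm, lowered it, let go and lifted clear.

The last checks agreed with each other:
- **Red stop position:** it sits about 54 mm along the leg, with the gate measured at 73.5 mm. That puts its origin about 19 mm before the gate's (contact is at 18 mm, the limit 35 mm).
- **Red stop attitude:** it looks upright and square in the final picture; I did not measure the angles separately.
- **Blue stop:** it stands at the same place in the pictures before and after. The last reading is about 4 mm from the first, but they came from different cameras, so I take that as measuring difference.
- **Gripper:** open, about 15 cm above the grip, touching nothing.

No check failed.

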